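# Fill the feed tin and lift off only its outer lid

## Task

With the scoop, move at least three of the five clay balls from the tray into the steel tin without the fingers touching them, then stand the scoop back upright in the tray and let go of it. Next take the nested pair of lids by the stem of the inner lid, lower the pair gently onto the tin so that the inner lid seats in its mouth with the outer lid still over it, let go, and lift the outer lid straight off by its collar for use on another tin, leaving the inner lid seated and undisturbed. Finish while still holding the outer lid in the gripper, wholly above the top of the stem, and leave the other garden things where they are.

Things in the scene. Friction and masses are not known exactly. Their poses are not given: they have to be found in the camera images.
- scoop_edge (a point): Middle of the scoop's front edge, at the underside, 75 mm from the scoop's origin along its -x. Slide the pan along the tray's floor until this edge meets the ramp, then level up along the ramp by 20 mm of height, and the balls end up on the pan; they roll freely, so raise the front about 15 degrees before lifting.
- ramp_foot (a point): Middle of the line where the tray's floor (5 mm above the bench) turns up into the full-width ramp, 78 mm from the tray's origin along its -x; from here the ramp climbs towards -x at 47 degrees from level, to about 35 mm above the bench. Axes as the tray.
- tin: Upright round steel tin without a lid, fixed to the bench; outside diameter 110 mm, inside diameter 102 mm, 85 mm high, wall and floor 4 mm. Origin: centre of its underside, on the bench.
- tray: Black plastic tray fixed to the bench left or right of the tin, 230 (x) x 96 (y) x 35 mm high, walls and floor 5 mm, so 86 mm wide inside. Origin: centre of its underside. Upright wall at its +x end; at its -x end, towards the robot, is a ramp.
- scoop: Loose aluminium scoop (0.1 to 0.16 kg) standing in the tray behind the balls, front (its -x) to the ramp. Origin: on its flat underside below the handle's axis. Pan floor 1.5 mm thick, 74 mm wide; back wall 30 mm high, 10 mm along +x. Side walls 2 mm thick, 22 mm high, begin 29 mm behind the front edge. Upright wooden handle bar, 22 (x) x 16 mm (y), its top 105 mm above the underside; take it across its 16 mm.
- scoop_handle (a point): Point on the axis of the scoop's handle, 80 mm above the scoop's underside (25 mm below the handle's top); axes as the scoop.
- inner_lid: Inner lid, loose steel (about 0.26 kg): plug 94 mm across and 8 mm deep, above it a flange 112 mm across and 4 mm thick, and a central upright stem 16 mm in diameter whose top is 78 mm above the underside. Origin: centre of the plug's underside. Starts on the bench under the outer lid. Seated on the tin, the flange lies on the rim: origin 77 mm, stem top 155 mm above the bench.
- stem (a point): On the axis of the inner lid's stem, 62 mm above the inner lid's underside, half-way up the part (32 mm) that sticks out of the outer lid's collar. Gripped here, the inner lid carries the outer lid along.
- outer_lid: Outer lid, loose steel (about 0.13 kg), lying over the inner lid: plate 126 mm across, 4 mm thick, with a 3 mm skirt reaching 8 mm down around the inner lid's flange, and a central open tube (collar), 40 mm outside, 28 mm inside, rising 30 mm above the plate; the stem sticks up through it with 6 mm play. Origin: centre of the plate's underside, nested 12 mm above the inner lid's underside.
- collar (a point): On the axis of the outer lid's collar, half-way up it, 19 mm above the underside of the outer lid's plate (15 mm below the collar's top). Nested, the stem's top is 47 mm above this point.
- pots: Bystander: stacked pair of black plastic pots, 106 mm in diameter, 107 mm high. Origin under its centre.
- cultivator: Bystander: red plastic hand cultivator lying on the bench, about 235 mm long, 34 mm high. Origin under the middle of its handle.
- widger: Bystander: thin stainless steel widger, 190 x 22 x 4 mm, lying flat beyond the tin. Origin under its middle.
- pot_foot: Bystander: white ceramic pot foot, 55 x 30 x 35 mm, on the bench between robot and tin. Origin under its middle.
- ball0_center (a point): Centre of clay ball 1 of 5: round fired clay ball, 22 mm in diameter, 12 g, starting on the tray's floor between the ramp and the scoop.
- ball1_center (a point): Centre of clay ball 2 of 5: round fired clay ball, 22 mm in diameter, 12 g, starting on the tray's floor between the ramp and the scoop.
- ball2_center (a point): Centre of clay ball 3 of 5: round fired clay ball, 22 mm in diameter, 12 g, starting on the tray's floor between the ramp and the scoop.
- ball3_center (a point): Centre of clay ball 4 of 5: round fired clay ball, 22 mm in diameter, 12 g, starting on the tray's floor between the ramp and the scoop.
- ball4_center (a point): Centre of clay ball 5 of 5: round fired clay ball, 22 mm in diameter, 12 g, starting on the tray's floor between the ramp and the scoop.
Not all that is in view belongs to the job. What is shaped like the outer_lid but yellow is not meant.

How it is judged:
By the outcome, as a careful person would: the job done as asked, in the order asked, and still so for the second after the job is handed in, while the arm keeps its last pose, push and grip.
It also fails if it takes over 72 s, if anything falls off the work surface, if the arm or the gripper's body presses on something with over 40 N, if the wrist force passes 120 N, or if a joint passes its speed limit or range.

## Robot

A 7-joint arm with a two-finger parallel gripper is mounted at the origin on the work surface. World frame = base frame: x ahead of the robot, y to its left, z up, the work surface at z = 0. Lengths are in m, angles in rad, forces in N, time in s.
With the tool pointing down it reaches from about 0.375 to 0.925 m from the base axis. Payload 3.1 kg.
Tool frame: the origin (TCP) lies between the finger pads; the fingertips stand 11 mm ahead of it and the grasp point (between the pads) lies 8 mm behind it; z points along the fingers, y is the line along which they close (so a half turn about z gives the same grasp; the last joint's range is limited). The gripper opens to 85 mm and grips with 20 to 120 N. Pads are 22 mm wide; open, the fingers measure 114 mm over their backs; the gripper's body (76 mm by 85 mm) begins 54 mm behind the grasp point. The pads swing forward as they close: fully open they stand 13 mm farther back than shut.
Start: joints at [-0.098, 0.383, 0.044, 1.598, -0.018, 1.161, -0.05], TCP at [0.65, 0, 0.242] pointing down, gripper open.
Joint ranges: [-2.61, 2.61], [-0.41, 2.15], [-1.48, 1.57], [0, 2.5], [-1.57, 4.71], [0.05, 1.97], [-2.85, 2.85]. Speed limits (rad/s): [2.79, 2.79, 3.14, 3.14, 3.14, 3.14, 3.14].

## Interface

Orientations are given as a unit quaternion [x, y, z, w].
In Python, from cell import env gives the robot as it stands.
- The arm moves only by the tool play_rows, never from a script. Its arguments are lists of equal length, an entry for each row: "travel": the shift along the world's x, y, z in cm, a list of three; "turn": the turn about the world's z in degrees. In form: {"travel": [[dx, dy, dz], ...], "turn": [turn, ...]}. A call has 1 to 12 rows; each row shifts and turns the commanded pose from where the row before left it; what a row does not reach is not made up. A row lasts 1/12 s, in which the tool goes at most 41.7 mm and 7.16 degrees, less where a joint would pass 70% of its speed; a pose out of reach is approached as far as the arm can. A call with a gripper value outside its range is refused whole. "jaw" is the finger opening in cm, from 0 to 8.54, set as the call begins (left out, the last holds). The fingers move at their own pace and stop on an object; the grip force is fixed at half the most. Time passes only in rows, so rows that do not move let the fingers close. It gives the time, the measured TCP pose, the force, the opening and the grip force at its end, in the units of the state.
- env.get_state(): the state, without advancing time (a new reading comes with each control period).
- env.snapshot(name): name is "scene" or "side" or "wrist"; returns a dict with "color" (420x560x3 uint8, red, green, blue), "fx", "fy", "cx", "cy" (pixels), "dist" ([k1, k2, p1, p2, k3] as OpenCV has them; the pictures are not rectified), "rvec" (rotation vector, rad) and "tvec" (3), from world to camera coordinates, as OpenCV has them. Camera axes: x right, y down, z forward; pixel columns grow to the right and rows downward; lengths in m; the calibration is good to about 2 mm. A picture is of the moment at which its call begins. There is no depth.
- env.hand_in(): hands the job in; it is judged then, once.
Trained networks look in the newest picture that a camera, given by its name, has taken for a name from the list of things; names that differ only in an ending like _2 or _b are one class to them, and where a whole thing is asked for, a point or a joint stands for the part that bears it (a point fixed in the world has none). Each returns a list of dicts, best first, with "score" (0 to 1); they miss things now and then, are a little off and sometimes report something else, mostly with a low value. They report only what shows in the picture. A call takes as long as a camera call. They do not tell look-alikes from the thing itself.
- env.recognise(camera, label): "at" ([column, row] in pixels, amid what is visible of it).
- env.silhouettes(camera, label): "region" (420x560 bool, what is visible of it) and "at" ([column, row] in pixels, amid what is visible of it).
- env.pinpoint(camera, label): "at" ([column, row] in pixels: a listed point, or the origin of a listed thing).
The state is a dict: "time_s": time; "joint_pos": joint angles; "joint_velocities": joint speeds; "joint_efforts": joint torques, N m; "ee_pos": TCP position; "tcp_rot": TCP orientation; "force": force on the tool from outside, world axes, zero at the start; "moment": the same for the moment, N m; "finger_gap": finger opening in m; "gripper_force": force on a finger pad.
Only numpy, scipy, OpenCV 4.12 (cv2) and the standard library are available. Lean on these libraries where they do the work, as an engineer would, in place of code of your own. Each camera call takes 0.05 s, during which the arm holds its last target. There are 200 camera calls.

## Working session

There is one attempt and no reset: what is moved stays moved. The work goes in short steps, Python scripts to look and compute and a tool call to move; the robot and the scene stay as the last step left them, time stands still between calls to the robot, and variables do not carry over. Pictures are saved under pics/ and viewed, at most 10 in all, crops included, and the job is handed in when it is done.

Besides the shell and the picture viewer there is one more tool, called after "Request:" in YAML: its name, and indented under it one key for each argument. play_rows: Moves the arm, as the interface text tells. Its arguments: {"type":"object","properties":{"travel":{"type":"array"},"turn":{"type":"array"},"jaw":{"type":"number"}},"required":["travel","turn"]}

```bash
mkdir -p pics; cat > h.py <<'E'
from cell import env
import numpy as np, cv2
def cam(n):
    s=env.snapshot(n); s['K']=np.array([[s['fx'],0,s['cx']],[0,s['fy'],s['cy']],[0,0,1.]]); s['R']=cv2.Rodrigues(np.array(s['rvec'],float))[0]; s['t']=np.array(s['tvec'],float).ravel(); s['d']=np.array(s['dist'],float); return s
def ray(s,px):
    u=cv2.undistortPoints(np.array([[px]],float),s['K'],s['d'])[0,0]
    return -s['R'].T@s['t'], s['R'].T@np.array([u[0],u[1],1.])
def atz(s,px,z):
    o,d=ray(s,px); return o+d*(z-o[2])/d[2]
def tri(obs):
    A=np.zeros((3,3));b=np.zeros(3);L=[]
    for s,p in obs:
        o,d=ray(s,p); d=d/np.linalg.norm(d); P=np.eye(3)-np.outer(d,d); A+=P;b+=P@o; L.append((P,o))
    x=np.linalg.solve(A,b); return x,[float(np.linalg.norm(P@(x-o))) for P,o in L]
def proj(s,p): return cv2.projectPoints(np.array([p],float),np.array(s['rvec'],float),s['t'],s['K'],s['d'])[0].ravel()
E
cat > look.py <<'E'
from h import *
S={n:cam(n) for n in('scene','side')}
print(env.get_state()['ee_pos'],env.get_state()['tcp_rot'])
cv2.imwrite('pics/a.png',np.vstack([cv2.resize(S[n]['color'],(400,300))[...,::-1] for n in S]) if 0 else S['scene']['color'][...,::-1])
cv2.imwrite('pics/b.png',S['side']['color'][...,::-1])
Z=dict(tin=0,tray=0,ramp_foot=.005,scoop_edge=.005,scoop=.005,scoop_handle=.085,inner_lid=0,stem=.062,outer_lid=.012,collar=.031,pots=0,cultivator=0,widger=0,pot_foot=0,ball0_center=.016)
for l,z in Z.items():
    D={n:env.pinpoint(n,l) for n in S}
    for n in S:
        for d in D[n][:6]: print(l,n,round(d['score'],2),np.round(d['at']),np.round(atz(S[n],d['at'],z),3)[:2])
    if all(D.values()):
        x,e=tri([(S[n],D[n][0]['at']) for n in S]); print('   tri',x.round(3),np.round(e,4))
E
python3 look.py
```

```text
[ 6.49164815e-01 -1.47827947e-05  2.40999524e-01] [ 0.7070686   0.70714393 -0.00090921 -0.00079466]
tin scene 0.65 [282. 253.] [0.587 0.035]
tin side 0.63 [278. 213.] [0.576 0.045]
   tri [0.581 0.04  0.001] [0.0077 0.0077]
tray scene 0.9 [362. 289.] [0.507 0.259]
tray side 0.61 [219. 189.] [0.481 0.258]
   tri [ 0.493  0.261 -0.012] [0.0095 0.0095]
ramp_foot scene 0.74 [390. 269.] [0.41  0.271]
ramp_foot side 0.74 [199. 191.] [0.419 0.284]
ramp_foot side 0.63 [222. 188.] [0.488 0.247]
ramp_foot side 0.35 [279. 214.] [0.574 0.034]
ramp_foot side 0.27 [316. 287.] [ 0.489 -0.251]
   tri [0.415 0.275 0.015] [0.0009 0.0009]
scoop_edge scene 0.95 [366. 289.] [0.503 0.269]
scoop_edge side 0.55 [219. 185.] [0.489 0.267]
   tri [ 0.495  0.27  -0.003] [0.0045 0.0045]
scoop scene 0.88 [342. 303.] [0.579 0.253]
scoop side 0.6 [240. 173.] [0.582 0.27 ]
   tri [0.58  0.258 0.015] [0.0042 0.0042]
scoop_handle scene 0.69 [349. 291.] [0.576 0.267]
scoop_handle scene 0.18 [194. 158.] [ 0.59  -0.366]
scoop_handle side 0.64 [242. 160.] [0.579 0.249]
   tri [0.578 0.261 0.078] [0.0066 0.0066]
inner_lid 
[... 1264 characters left out ...]
] [0.761 0.002]
pots side 0.64 [376. 330.] [ 0.532 -0.454]
   tri [ 0.534 -0.456  0.001] [0.0026 0.0026]
cultivator scene 0.83 [435. 332.] [0.465 0.467]
cultivator scene 0.17 [331. 220.] [0.404 0.043]
cultivator side 0.84 [185. 158.] [0.467 0.467]
   tri [0.467 0.466 0.001] [0.0007 0.0007]
widger scene 0.86 [225. 284.] [0.764 0.006]
widger side 0.58 [328. 197.] [ 0.758 -0.005]
   tri [ 0.762  0.001 -0.008] [0.0012 0.0012]
pot_foot scene 0.64 [334. 220.] [0.397 0.051]
pot_foot scene 0.47 [437. 331.] [0.459 0.467]
pot_foot side 0.71 [214. 189.] [0.467 0.268]
pot_foot side 0.65 [235. 238.] [0.405 0.045]
   tri [0.439 0.132 0.124] [0.0386 0.0386]
ball0_center scene 0.54 [374. 269.] [0.446 0.246]
```

View pics/a.png

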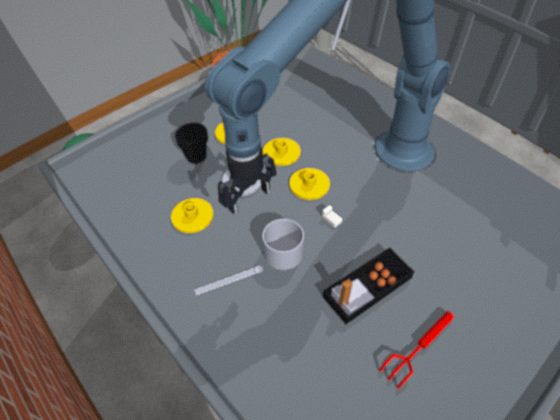

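View pics/b.png

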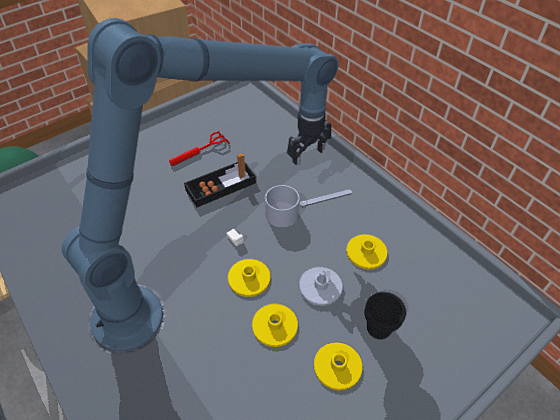

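Request:
play_rows:
  travel:
    - [-1.5,2.5,1]
    - [-1.5,2.5,1]
    - [-1.5,2.5,1]
    - [-1.5,2.5,1]
    - [-1.5,2.5,1]
    - [-1.5,2.5,1]
    - [-1,2.5,0]
    - [-1,2.5,0]
    - [-1,2.5,0]
    - [-1,2.5,0]
    - [0,0,0]
    - [0,0,0]
  turn: [0,0,0,0,0,0,0,0,0,0,0,0]

```text
time_s: 2.6
ee_pos: [0.5187, 0.2526, 0.3024]
tcp_rot: [0.705, 0.709, 0.0, -0.0]
force: [0.3, -0.2, 0.6]
finger_gap: 0.0854
gripper_force: 0.0
```

```bash
cat > look2.py <<'E'
from h import *
S={n:cam(n) for n in('scene','side','wrist')}
print(env.get_state()['ee_pos'])
cv2.imwrite('pics/c.png',np.vstack([np.hstack([S['wrist']['color'][...,::-1][::1]])]))
Z=dict(tin=0,tray=0,ramp_foot=.005,scoop_edge=.005,scoop=.005,scoop_handle=.085,inner_lid=0,stem=.062,ball0_center=.016,outer_lid=.012,collar=.031)
for l,z in Z.items():
    D={n:env.pinpoint(n,l) for n in S}
    for n in S:
        for d in D[n][:5]:
            x=atz(S[n],d['at'],z)
            print(l,n,round(d['score'],2),np.round(d['at']),x[:2].round(3))
E
python3 look2.py
```

```text
[0.52082491 0.24828682 0.30223487]
tin scene 0.88 [283. 252.] [0.582 0.032]
tin side 0.82 [278. 211.] [0.583 0.052]
tin wrist 0.72 [314. 299.] [0.581 0.038]
tray scene 0.79 [365. 285.] [0.493 0.256]
tray side 0.68 [224. 186.] [0.504 0.259]
tray wrist 0.71 [254. 158.] [0.486 0.27 ]
ramp_foot scene 0.76 [389. 268.] [0.41  0.268]
ramp_foot side 0.81 [200. 191.] [0.42  0.283]
ramp_foot wrist 0.59 [202. 151.] [0.415 0.28 ]
ramp_foot wrist 0.24 [236. 167.] [0.461 0.257]
scoop_edge scene 0.91 [363. 289.] [0.509 0.263]
scoop_edge scene 0.31 [364. 285.] [0.497 0.257]
scoop_edge side 0.72 [200. 190.] [0.422 0.286]
scoop_edge side 0.68 [220. 184.] [0.494 0.269]
scoop_edge wrist 0.9 [264. 159.] [0.501 0.269]
scoop_edge wrist 0.22 [235. 167.] [0.46  0.257]
scoop scene 0.68 [343. 305.] [0.581 0.259]
scoop scene 0.62 [237. 172.] [ 0.491 -0.295]
scoop side 0.72 [241. 173.] [0.585 0.271]
scoop wrist 0.92 [316. 167.] [0.574 0.257]
scoop wrist 0.41 [231.   3.] [0.463 0.46 ]
scoop_handle scene 0.76 [350. 289.] [0.572 0.264]
scoop_handle scene 0.41 [390. 269.] [0.458 0.294]
scoop_handle wrist 0.69 [314. 
[... 640 characters left out ...]
.25 ]
outer_lid side 0.83 [248. 276.] [ 0.349 -0.105]
outer_lid side 0.81 [336. 365.] [ 0.373 -0.464]
outer_lid side 0.71 [272. 325.] [ 0.309 -0.273]
outer_lid side 0.66 [367. 250.] [ 0.697 -0.249]
outer_lid wrist 0.87 [179. 369.] [ 0.346 -0.098]
outer_lid wrist 0.25 [217. 138.] [0.438 0.298]
collar scene 0.86 [232. 128.] [ 0.383 -0.454]
collar scene 0.7 [242. 175.] [ 0.499 -0.253]
collar scene 0.63 [281. 148.] [ 0.329 -0.26 ]
collar scene 0.62 [308. 178.] [ 0.358 -0.102]
collar side 0.97 [371. 249.] [ 0.698 -0.263]
collar side 0.94 [245. 271.] [ 0.346 -0.095]
collar side 0.75 [276. 319.] [ 0.324 -0.272]
collar side 0.71 [340. 362.] [ 0.379 -0.469]
collar wrist 0.31 [237. 152.] [0.467 0.281]
```

View pics/c.png

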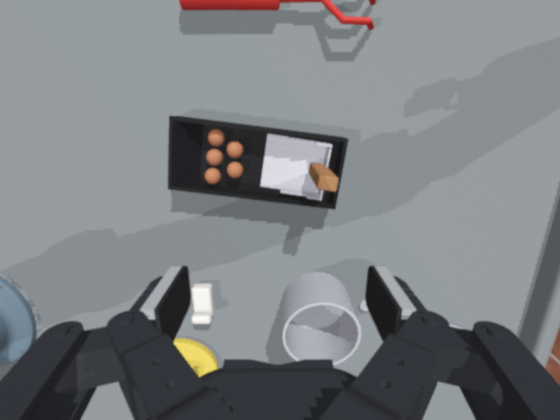

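```bash
cat > m.py <<'E'
from h import *
s=cam('wrist'); im=s['color']; g=im.max(2)
ys,xs=np.mgrid[:420,:560]
m=((g<60)&(ys<260)&(ys>80)).astype(np.uint8)
m=cv2.morphologyEx(m,cv2.MORPH_CLOSE,np.ones((5,5)))
c=max(cv2.findContours(m,0,2)[0],key=cv2.contourArea)
h=cv2.convexHull(c); ap=cv2.approxPolyDP(h,6,True)[:,0]
for p in ap: print('rim',p,atz(s,p,.035)[:2].round(4))
P=np.array([atz(s,p,.035)[:2] for p in h[:,0]],np.float32); r=cv2.minAreaRect(P); print('rect z.035',r)
for l,z in (('tin',.085),('scoop',.0),('scoop_handle',.11),('tray',.035)):
    for d in env.silhouettes('wrist',l)[:1]:
        R=d['region'].astype(np.uint8); c=max(cv2.findContours(R,0,2)[0],key=cv2.contourArea)
        print(l,round(d['score'],2),R.sum(),cv2.boundingRect(c))
        P=np.array([atz(s,p,z)[:2] for p in c[:,0]],np.float32);print('  ',cv2.minAreaRect(P))
# oriented orange: handle and balls
hsv=cv2.cvtColor(im,cv2.COLOR_RGB2HSV); o=((hsv[...,0]<18)&(hsv[...,1]>110)&(ys>100)&(ys<220)).astype(np.uint8)
n,lab,st,ce=cv2.connectedComponentsWithStats(o)
for i in range(1,n):
    if st[i,4]>40: print('orange',st[i],ce[i].round(1),atz(s,ce[i],.016)[:2].round(3),atz(s,ce[i],.11)[:2].round(3))
w=((g>165)&(hsv[...,1]<60)&(ys>120)&(ys<205)&(xs>250)&(xs<340)).astype(np.uint8)
c=max(cv2.findContours(w,0,2)[0],key=cv2.contourArea)
for p in cv2.approxPolyDP(cv2.convexHull(c),3,True)[:,0]: print('pan',p,atz(s,p,.0065)[:2].round(4),atz(s,p,.027)[:2].round(4))
cv2.imwrite('pics/d.png',cv2.resize(im[100:220,150:360,::-1],None,fx=3.8,fy=3.8,interpolation=2))
a=im[250:380,260:380,::-1]; cv2.imwrite('pics/e.png',cv2.resize(a,None,fx=4,fy=4,interpolation=2))
E
python3 m.py
```

```text
rim [171 118] [0.3849 0.3255]
rim [347 141] [0.6093 0.2969]
rim [334 208] [0.5974 0.2067]
rim [170 188] [0.3744 0.2349]
rect z.035 ((0.49124160408973694, 0.26590079069137573), (0.09485258162021637, 0.22714054584503174), 82.81438446044922)
tin 0.92 5719 (282, 273, 79, 92)
   ((0.5803946256637573, 0.060231901705265045), (0.10897037386894226, 0.148076593875885), 0.28582194447517395)
scoop 0.87 3918 (260, 135, 80, 66)
   ((0.5549790859222412, 0.25494658946990967), (0.08546140789985657, 0.11514635384082794), 79.74150848388672)
scoop_handle 0.93 3681 (261, 136, 78, 64)
   ((0.5458974838256836, 0.2727546691894531), (0.0616394504904747, 0.0828714370727539), 80.52545928955078)
tray 0.8 8042 (169, 117, 179, 93)
   ((0.49114617705345154, 0.2665671706199646), (0.09813380241394043, 0.23005861043930054), 82.62308502197266)
orange [208 130  17  17 229] [216.3 138.1] [0.437 0.299] [0.456 0.305]
orange [227 142  17  17 236] [235.  149.9] [0.462 0.284] [0.475 0.293]
orange [207 149  17  18 229] [214.6 157.4] [0.433 0.273] [0.453 0.285]
orange [227 162  17  17 225] [235.  170.1] [0.461 0.256] [0.474 0.272]
orange [311 165  29  29 556] [324.8 178.8] [0.586 0.244] [0.571 0.262]
orange [205 168  17  17 226] [212.7 176.2] [0.429 0.247] [0.45  0.265]
pan [269 136] [0.508  0.3014] [0.5086 0.3025]
pan [332 147] [0.5953 0.2866] [0.5917 0.2885]
pan [317 193] [0.577  0.2209] [0.5742 0.226 ]
pan [296 195] [0.5466 0.2179] [0.5453 0.2231]
pan [261 186] [0.4959 0.2312] [0.4971 0.2358]
```

View pics/d.png

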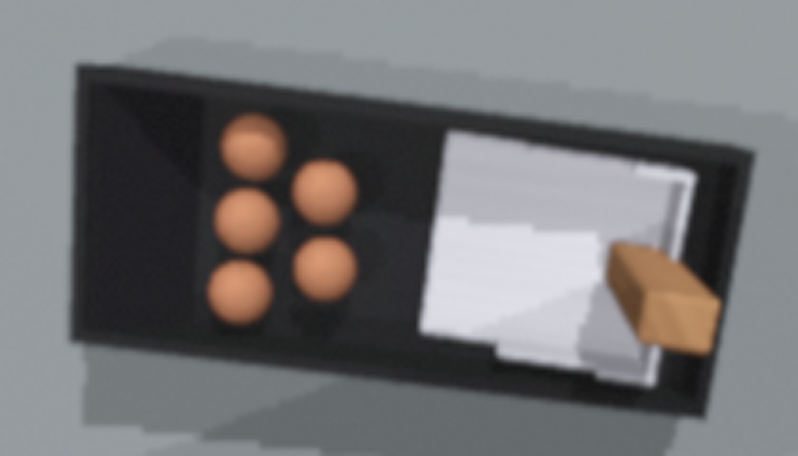

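```bash
python3 - <<'E'
from h import *
s=cam('wrist');print(env.get_state()['joint_pos'],env.get_state()['ee_pos'])
print('handle top',atz(s,[329.2,184.5],.11))
f=[atz(s,[268.4,134.7],.0065),atz(s,[260.5,187.4],.0065)]; print('front',f, np.mean(f,0)); d=f[0]-f[1]; print('yaw',np.degrees(np.arctan2(-d[0],d[1])))
d=env.silhouettes('wrist','tin')[0]; c=max(cv2.findContours(d['region'].astype(np.uint8),0,1)[0],key=cv2.contourArea)[:,0]
P=np.array([atz(s,p,.085)[:2] for p in c if p[1]>332])
from scipy.optimize import least_squares
r=least_squares(lambda q:np.hypot(*(P-q[:2]).T)-.055,[.58,.04]); print('tin',r.x,abs(r.fun).max(),len(P))
for n in('scene','side'):
    t=cam(n); d=env.silhouettes(n,'tin')[0]; u=proj(t,[*r.x,0]);v=proj(t,[*r.x,.085]); ys,xs=np.nonzero(d['region']); print(n,u,v,'bbox',xs.min(),xs.max(),ys.min(),ys.max(), [proj(t,[r.x[0]+.055*np.cos(a),r.x[1]+.055*np.sin(a),z]).round(0) for a in np.arange(0,6.2,1.57) for z in (0,.085)])
E
```

```text
[-0.42137246  0.2038223  -0.11291355  1.70302043  0.02411097  1.23615747
 -0.53985761] [0.51999206 0.25002023 0.30225361]
handle top [0.57609864 0.25588138 0.11      ]
front [array([0.50718275, 0.30309832, 0.0065    ]), array([0.49517753, 0.22917636, 0.0065    ])] [0.50118014 0.26613734 0.0065    ]
yaw -9.224518553847982
tin [0.58185606 0.04491722] 0.009246830212580992 107
scene [286.05843545 254.6315905 ] [285.60666541 236.61911615] bbox 262 303 219 269 [array([271., 266.]), array([270., 248.]), array([300., 267.]), array([300., 250.]), array([301., 244.]), array([301., 225.]), array([273., 243.]), array([272., 224.])]
side [279.08205462 212.21730166] [279.40947614 194.94401346] bbox 265 299 185 226 [array([292., 205.]), array([293., 187.]), array([269., 202.]), array([269., 185.]), array([266., 220.]), array([266., 203.]), array([289., 222.]), array([290., 205.])]
```

Request:
play_rows:
  travel:
    - [0.5,0.05,0]
    - [0.5,0.05,0]
    - [0.5,0.05,-1]
    - [0.5,0.05,-1]
    - [0.5,0.05,-1]
    - [0.5,0.05,-1]
    - [0.5,0.05,-1]
    - [0.5,0.05,-1]
    - [0.5,0.05,-1]
    - [0.5,0.05,-1]
    - [0.5,0.1,0]
    - [0.1,0,0]
  turn: [-7,-7,-7,-7,-7,-7,-7,-7,-7,-7,-7,-7]

```text
time_s: 5.95
ee_pos: [0.5761, 0.2558, 0.221]
tcp_rot: [0.999, 0.049, -0.001, 0.0]
force: [-0.3, 0.1, 0.7]
finger_gap: 0.0855
gripper_force: 0.0
```

Request:
play_rows:
  travel:
    - [0,0,0]
    - [0,0,0]
    - [0,0,0]
    - [0,0,0]
  turn: [-7,-7,0,0]

```text
time_s: 6.28
ee_pos: [0.576, 0.2562, 0.2222]
tcp_rot: [0.998, -0.068, 0.0, 0.0]
force: [-0.5, -0.1, -0.4]
finger_gap: 0.0852
gripper_force: 0.0
```

```bash
python3 - <<'E'
from h import *
st=env.get_state();print(st['joint_pos'],st['ee_pos'],st['tcp_rot'])
s=cam('wrist'); cv2.imwrite('pics/f.png',s['color'][...,::-1])
E
```

```text
[-0.58918505  0.36414616  0.13122326  1.67189907 -0.05190796  1.10890639
 -2.15037026] [0.5759892  0.25619088 0.22224223] [ 9.97680603e-01 -6.80691356e-02  5.77711302e-05  5.51438830e-05]
```

View pics/f.png

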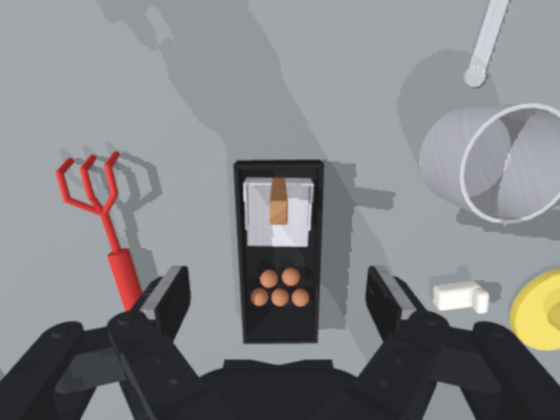

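```bash
python3 - <<'E'
from h import *
s=cam('wrist')
for n,p,z in [('htop',(279,214),.11),('fl',(248,246),.0065),('fr',(309,247),.0065),('c',(235,162),.035),('c',(323,160),.035),('c',(318,343),.035),('c',(243,343),.035)]: print(n,atz(s,p,z).round(4))
im=s['color']; g=cv2.cvtColor(im,cv2.COLOR_RGB2GRAY)
# rim ring points: bright pixels near rim
m=(g>195)&(np.mgrid[:420,:560][1]>455)&(np.mgrid[:420,:560][0]>95)&(np.mgrid[:420,:560][0]<230)
ys,xs=np.nonzero(m); P=np.array([atz(s,(x,y),.085)[:2] for x,y in zip(xs,ys)])
from scipy.optimize import least_squares
r=least_squares(lambda q:np.hypot(*(P-q[:2]).T)-.053,[.582,.038],loss='soft_l1',f_scale=.001); print('tin',r.x,len(P),np.median(abs(r.fun)))
E
```

```text
htop [0.5735 0.2551 0.11  ]
fl [0.5045 0.303  0.0065]
fr [0.4928 0.2279 0.0065]
c [0.6128 0.2961 0.035 ]
c [0.6024 0.2043 0.035 ]
c [0.3706 0.2318 0.035 ]
c [0.3837 0.3271 0.035 ]
tin [0.58115865 0.03447999] 815 0.0007520883662520753
```

Request:
play_rows:
  travel:
    - [-0.1,-0.05,-2]
    - [0,0,-2.5]
    - [0,0,-2.5]
    - [0,0,-2.5]
    - [0,0,-2]
    - [0,0,-1.5]
    - [0,0,-1]
    - [0,0,-0.5]
    - [0,0,0]
    - [0,0,0]
  turn: [0,0,0,0,0,0,0,0,0,0]

```text
time_s: 7.22
ee_pos: [0.5756, 0.2558, 0.0779]
tcp_rot: [0.998, -0.07, 0.0, -0.0]
force: [0.6, 0.6, 0.1]
finger_gap: 0.0853
gripper_force: 0.0
```

Request:
play_rows:
  travel:
    - [0,0,0]
    - [0,0,0]
    - [0,0,0]
    - [0,0,0]
    - [0,0,0]
    - [0,0,0]
  turn: [0,0,0,0,0,0]
  jaw: 1.0

```text
time_s: 7.72
ee_pos: [0.5752, 0.2556, 0.0776]
tcp_rot: [0.998, -0.07, 0.0, -0.0]
force: [-0.1, -1.1, 1.3]
finger_gap: 0.0154
gripper_force: 58.9
```

Request:
play_rows:
  travel:
    - [-0.4,0.05,0]
    - [-0.7,0.1,0]
    - [-0.8,0.1,0]
    - [-0.8,0.1,0]
    - [-0.8,0.1,0]
    - [-0.8,0.1,0]
    - [-0.8,0.1,0]
    - [-0.8,0.1,0]
    - [-0.7,0.1,0]
    - [-0.6,0.07,0]
    - [-0.5,0.06,0]
    - [-0.3,0.04,0]
  turn: [0.5,0,0,0,0,0,0,0,0,0,0,0]

```text
time_s: 8.72
ee_pos: [0.4947, 0.266, 0.0775]
tcp_rot: [0.998, -0.065, 0.0, -0.0]
force: [1.8, 0.4, 2.6]
finger_gap: 0.0152
gripper_force: 59.1
```

```bash
cat > two.py <<'E'
from h import *
import sys
st=env.get_state();print(st['ee_pos'],st['tcp_rot'],st['force'],st['moment'])
out=[]
for n in('scene','side'):
    s=cam(n); p=proj(s,[float(v) for v in sys.argv[2:5]]).astype(int); h=int(sys.argv[5])
    im=cv2.copyMakeBorder(s['color'],h,h,h,h,cv2.BORDER_CONSTANT)[p[1]:p[1]+2*h,p[0]:p[0]+2*h,::-1]
    out.append(cv2.resize(im,(395,395),interpolation=2))
cv2.imwrite(sys.argv[1],np.hstack(out))
E
python3 two.py pics/g.png 0.46 0.26 0.03 45
```

```text
[0.49471068 0.26599967 0.07753325] [ 9.97874973e-01 -6.51565351e-02  3.55434432e-04 -1.96939092e-04] [1.82251071 0.37625522 2.5664324 ] [-0.08598781 -0.37803533  0.00451523]
```

View pics/g.png

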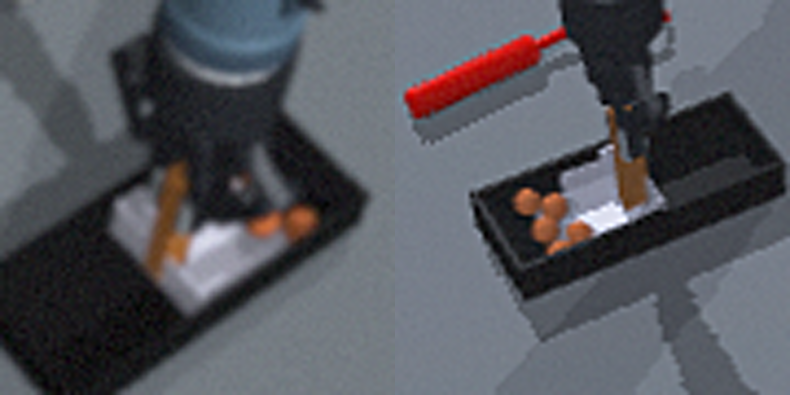

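Request:
play_rows:
  travel:
    - [-0.2,0.03,0]
    - [-0.2,0.03,0]
    - [-0.2,0.02,0.1]
    - [-0.2,0.02,0.2]
    - [-0.2,0.02,0.2]
    - [-0.2,0.02,0.2]
    - [-0.2,0.02,0.2]
    - [-0.2,0.02,0.2]
    - [-0.2,0.02,0.2]
    - [-0.2,0.02,0.2]
    - [-0.15,0.02,0.2]
    - [0,0,0]
  turn: [0,0,0,0,0,0,0,0,0,0,0,0]

```text
time_s: 9.82
ee_pos: [0.4727, 0.2683, 0.0945]
tcp_rot: [0.998, -0.065, -0.001, 0.0]
force: [1.4, 0.0, 0.5]
finger_gap: 0.0155
gripper_force: 58.8
```

```bash
python3 two.py pics/h.png 0.46 0.26 0.03 45
```

```text
[0.47268685 0.26828057 0.0945423 ] [ 9.97876233e-01 -6.51364243e-02 -5.13890986e-04  7.82883554e-05] [1.40647456 0.03165889 0.53423348] [-0.09719866 -0.15648505  0.04939321]
```

View pics/h.png

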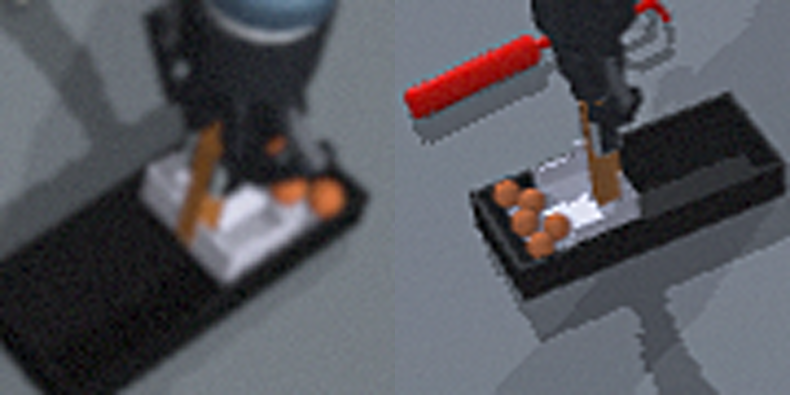

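Request:
play_rows:
  travel:
    - [0,0,0]
    - [0,0,0]
    - [0,0,0]
    - [0.4,-0.05,-0.4]
    - [0.5,-0.06,-0.6]
    - [0.4,-0.05,-0.5]
    - [0,0,0]
    - [0,0,0]
  turn: [0,0,0,0,0,0,0,0]
  jaw: 2.6

```text
time_s: 10.58
ee_pos: [0.4865, 0.2659, 0.0784]
tcp_rot: [0.998, -0.066, -0.001, 0.001]
force: [1.0, -0.1, -0.4]
finger_gap: 0.0261
gripper_force: 0.0
```

```bash
python3 two.py pics/i.png 0.47 0.26 0.03 45
```

```text
[0.48649825 0.26590662 0.07844347] [ 9.97831832e-01 -6.58104425e-02 -5.61562429e-04  5.53223342e-04] [ 1.00312765 -0.07247748 -0.43948159] [ 0.02774157  0.02646938 -0.01455998]
```

View pics/i.png

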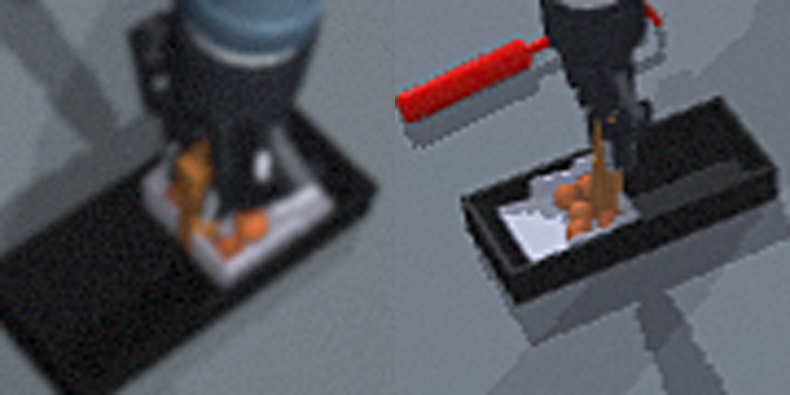

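Request:
play_rows:
  travel:
    - [0,0,0]
    - [0,0,0]
    - [0,0,0]
    - [0,0,0]
    - [0,0,0.2]
    - [0,0,0.5]
    - [0,0,1]
    - [0,0,1.5]
    - [0,0,1.5]
    - [0,0,1.5]
    - [0,0,1]
    - [0,0,0.5]
  turn: [0,0,0,0,0,0,0,0,0,0,0,0]
  jaw: 1.0

```text
time_s: 11.68
ee_pos: [0.4876, 0.2672, 0.1588]
tcp_rot: [0.998, -0.065, 0.002, -0.001]
force: [0.2, -0.7, -1.4]
finger_gap: 0.0153
gripper_force: 58.8
```

```bash
python3 - <<'E'
from h import *
st=env.get_state();print(st['ee_pos'],st['force'],st['finger_gap'])
for n in('side','scene','wrist'):
    s=cam(n)
    for l,z in(('scoop_edge',.10),('scoop_handle',st['ee_pos'][2]),('ball0_center',.09),('ball0_center',.016)):
        print(n,l,[(round(d['score'],2),d['at'],atz(s,d['at'],z).round(3)) for d in env.pinpoint(n,l)[:4]])
    im=s['color'];hsv=cv2.cvtColor(im,cv2.COLOR_RGB2HSV); o=((hsv[...,0]<18)&(hsv[...,1]>110)).astype(np.uint8)
    k,lab,q,ce=cv2.connectedComponentsWithStats(o)
    print([(tuple(q[i]),) for i in range(1,k) if q[i,4]>15])
cv2.imwrite('pics/j0.png',s['color'][...,::-1])
E
```

```text
[0.48763417 0.26719677 0.15878506] [ 0.20399559 -0.70461053 -1.37885804] 0.015292105095336857
side scoop_edge [(0.93, [190.8, 176.7], array([0.392, 0.274, 0.1  ]))]
side scoop_handle [(0.93, [215.5, 150.7], array([0.494, 0.273, 0.159])), (0.47, [190.3, 175.1], array([0.371, 0.226, 0.159])), (0.46, [320.6, 273.9], array([ 0.453, -0.293,  0.159])), (0.24, [327.8, 198.6], array([ 0.645, -0.107,  0.159]))]
side ball0_center [(0.62, [213.7, 149.9], array([0.528, 0.349, 0.09 ]))]
side ball0_center [(0.62, [213.7, 149.9], array([0.567, 0.422, 0.016]))]
[((np.int32(0), np.int32(0), np.int32(41), np.int32(13), np.int32(263)),), ((np.int32(42), np.int32(0), np.int32(38), np.int32(12), np.int32(259)),), ((np.int32(82), np.int32(0), np.int32(112), np.int32(31), np.int32(1615)),), ((np.int32(195), np.int32(0), np.int32(17), np.int32(16), np.int32(100)),), ((np.int32(204), np.int32(0), np.int32(16), np.int32(12), np.int32(94)),), ((np.int32(218), np.int32(0), np.int32(11), np.int32(7), np.int32(42)),), ((np.int32(241), np.int32(0), np.int32(21), np.int32(17), np.int32(170)),), ((np.int32(255), np.
[... 13708 characters left out ...]
, np.int32(19), np.int32(26), np.int32(149)),), ((np.int32(2), np.int32(400), np.int32(17), np.int32(20), np.int32(146)),), ((np.int32(0), np.int32(405), np.int32(7), np.int32(15), np.int32(59)),), ((np.int32(55), np.int32(409), np.int32(10), np.int32(11), np.int32(47)),)]
wrist scoop_edge [(0.76, [279.0, 338.0], array([0.405, 0.276, 0.1  ]))]
wrist scoop_handle [(0.59, [277.5, 286.7], array([0.484, 0.266, 0.159]))]
wrist ball0_center []
wrist ball0_center []
[((np.int32(0), np.int32(52), np.int32(113), np.int32(255), np.int32(6394)),), ((np.int32(257), np.int32(232), np.int32(66), np.int32(100), np.int32(3452)),), ((np.int32(229), np.int32(246), np.int32(29), np.int32(20), np.int32(363)),)]
```

Request:
play_rows:
  travel:
    - [0,0,0.4]
    - [0.2,0,0.6]
    - [0.4,-0.1,0.6]
    - [0.6,-0.2,0.4]
    - [0.8,-0.4,0]
    - [0.8,-0.4,0]
    - [0.8,-0.5,0]
    - [0.8,-0.5,0]
    - [0.8,-0.5,0]
    - [0.8,-0.5,0]
    - [0.8,-0.5,0]
    - [0.8,-0.5,0]
  turn: [2,4,6,6.5,7,7,7,7,7,7,7,7]

```text
time_s: 13.43
ee_pos: [0.5629, 0.2252, 0.1762]
tcp_rot: [0.832, 0.554, -0.0, -0.0]
force: [0.7, 0.6, -1.3]
finger_gap: 0.0154
gripper_force: 58.8
```

Request:
play_rows:
  travel:
    - [0.7,-0.3,0]
    - [0.5,-0.2,0]
    - [0.3,-0.1,0]
    - [0,0,0]
    - [0,0,0]
    - [0,0,0]
  turn: [7,6,5,3.5,1.5,0]

```text
time_s: 13.93
ee_pos: [0.5774, 0.2194, 0.1761]
tcp_rot: [0.707, 0.707, -0.0, -0.0]
force: [0.4, 0.3, -1.8]
finger_gap: 0.0154
gripper_force: 58.8
```

```bash
python3 - <<'E'
from h import *
st=env.get_state();print(st['ee_pos'],st['tcp_rot'])
s=cam('wrist'); print([(round(d['score'],2),d['at'],atz(s,d['at'],.12).round(3)) for d in env.pinpoint('wrist','scoop_edge')[:2]],[(d['at'],atz(s,d['at'],0).round(3)) for d in env.pinpoint('wrist','tin')[:2]])
cv2.imwrite('pics/k.png',s['color'][...,::-1])
E
```

```text
[0.57743599 0.21939032 0.17611931] [ 7.07281956e-01  7.06931526e-01 -1.24644403e-04 -1.91535358e-04]
[(0.65, [276.1, 339.0], array([0.576, 0.136, 0.12 ]))] [([280.0, 339.5], array([0.58 , 0.034, 0.   ])), ([279.4, 282.3], array([0.579, 0.114, 0.   ]))]
```

View pics/k.png

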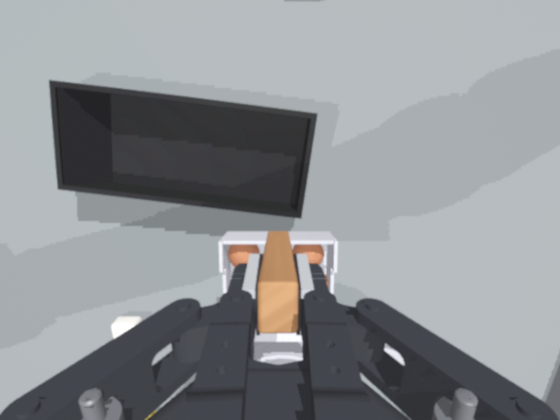

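Request:
play_rows:
  travel:
    - [0.3,-1,0]
    - [0,-2,0]
    - [0,-3,0]
    - [0,-4,0]
    - [0,-4,0]
    - [0,4,0]
    - [0,2.5,0]
    - [0,0,0]
    - [0,0,0]
    - [0,0,0]
  turn: [0,0,0,0,0,0,0,0,0,0]

```text
time_s: 14.92
ee_pos: [0.5806, 0.1442, 0.1765]
tcp_rot: [0.707, 0.707, -0.0, 0.0]
force: [-0.1, -0.2, -0.7]
finger_gap: 0.0154
gripper_force: 58.9
```

```bash
cat > balls.py <<'E'
from h import *
st=env.get_state();print(st['ee_pos'],st['tcp_rot'],st['force'])
for n in('scene','side','wrist'):
    s=cam(n)
    print(n,'balls',[(round(d['score'],2),np.round(d['at'])) for d in env.recognise(n,'ball0_center')[:6]])
    print('  edge',[(round(d['score'],2),np.round(d['at'])) for d in env.pinpoint(n,'scoop_edge')[:2]])
    hsv=cv2.cvtColor(s['color'],cv2.COLOR_RGB2HSV); o=((hsv[...,0]<18)&(hsv[...,1]>110)).astype(np.uint8)
    p=proj(s,[.581,.0345,.06]).astype(int); q=proj(s,[st['ee_pos'][0],st['ee_pos'][1],.12]).astype(int)
    k,lab,t,ce=cv2.connectedComponentsWithStats(o)
    print('  tin',p,'hand',q,[(t[i].tolist()) for i in range(1,k) if t[i,4]>8 and (np.hypot(*(ce[i]-p))<40 or np.hypot(*(ce[i]-q))<50)][:12])
    cv2.imwrite('pics/z_%s_%d.png'%(n,round(st['time_s']*100)),s['color'][...,::-1])
E
python3 balls.py
```

```text
[0.58061456 0.14415115 0.17645637] [ 7.06884557e-01  7.07328822e-01 -1.51151327e-04  3.72939694e-04] [-0.10641322 -0.16537899 -0.74923226]
scene balls [(0.61, array([238., 169.]))]
  edge [(0.69, array([288., 232.]))]
  tin [283 239] hand [312 252] [[306, 231, 15, 24, 109], [275, 243, 6, 5, 24]]
side balls []
  edge [(0.75, array([276., 186.]))]
  tin [281 202] hand [260 169] [[259, 149, 8, 29, 122], [282, 205, 5, 4, 19]]
wrist balls []
  edge [(0.62, array([276., 337.]))]
  tin [278 317] hand [277 235] [[257, 233, 42, 99, 3428]]
```

Request:
play_rows:
  travel:
    - [0,-0.5,1]
    - [0,-1,1]
    - [0,-2,1]
    - [0,-2,1]
    - [0,-2,1]
    - [0,-2,1]
    - [0,-2,1]
    - [0,-2,1]
    - [0,-2,0]
    - [0,-2,0]
    - [0,-1,0]
    - [0,0,0]
  turn: [0,0,0,0,0,0,0,0,0,0,0,0]

```text
time_s: 16.37
ee_pos: [0.5804, -0.0456, 0.2575]
tcp_rot: [0.71, 0.705, -0.0, 0.001]
force: [-0.0, -0.5, -1.8]
finger_gap: 0.0153
gripper_force: 58.9
```

```bash
cat > tin.py <<'E'
from h import *
st=env.get_state();print(st['ee_pos'],st['force'])
s=cam('wrist'); p=proj(s,[.581,.0345,.0]);r=proj(s,[.581,.0345,.085]);print(p,r)
print([(round(d['score'],2),np.round(d['at']),atz(s,d['at'],.015).round(3)) for d in env.pinpoint('wrist','ball0_center')[:6]])
print('sil',[(round(d['score'],2),np.round(d['at']),int(d['region'].sum())) for d in env.silhouettes('wrist','ball0_center')[:6]])
hsv=cv2.cvtColor(s['color'],cv2.COLOR_RGB2HSV); o=((hsv[...,0]<18)&(hsv[...,1]>110)).astype(np.uint8)
k,lab,t,ce=cv2.connectedComponentsWithStats(o)
print([t[i].tolist() for i in range(1,k) if t[i,4]>20][:12])
cv2.imwrite('pics/l.png',s['color'][...,::-1])
E
python3 tin.py
```

```text
[ 0.58044007 -0.04562885  0.25745377] [-0.00247414 -0.5268118  -1.83308588]
[277.48917303 113.22543096] [277.57976541 112.29576355]
[(0.65, array([298., 139.]), array([0.606, 0.005, 0.015]))]
sil [(0.75, array([301., 140.]), 275)]
[[264, 97, 16, 17, 218], [285, 97, 16, 17, 219], [250, 126, 16, 16, 203], [271, 128, 16, 16, 201], [289, 133, 16, 16, 200], [257, 232, 42, 100, 3466], [554, 323, 6, 19, 62], [535, 344, 25, 62, 911], [556, 402, 4, 18, 42]]
```

Request:
play_rows:
  travel:
    - [0,1,0]
    - [-0.1,2,0]
    - [-0.1,3,0]
    - [-0.1,3,0]
    - [-0.1,3,0]
    - [-0.1,3,0]
    - [-0.2,3,0]
    - [-0.2,3,-1]
    - [-0.2,3,-1]
    - [-0.2,3,-2]
    - [-0.1,2,-2]
    - [0,1,-2]
  turn: [-7,-7,-7,-7,-7,-7,-7,-7,-7,-7,-7,-7]

```text
time_s: 17.52
ee_pos: [0.5638, 0.2679, 0.1757]
tcp_rot: [0.999, 0.054, -0.0, -0.002]
force: [0.3, 0.6, -1.4]
finger_gap: 0.0152
gripper_force: 58.9
```

Request:
play_rows:
  travel:
    - [0,0.1,-1]
    - [0,0.1,-1]
    - [0,0,-1]
    - [0,0,-1]
    - [0,0,0]
    - [0,0,0]
  turn: [-7,-6,0,0,0,0]

```text
time_s: 18.02
ee_pos: [0.5658, 0.2616, 0.1356]
tcp_rot: [0.998, -0.06, -0.001, 0.0]
force: [0.5, 0.2, -1.0]
finger_gap: 0.0153
gripper_force: 58.9
```

```bash
python3 - <<'E'
from h import *
st=env.get_state();print(st['ee_pos'],st['tcp_rot'],st['joint_pos'][6])
ob=[]
for l in('scoop_edge','scoop'):
    ob=[]
    for n in('scene','side','wrist'):
        s=cam(n); d=env.pinpoint(n,l)[:1]
        if d: ob.append((s,d[0]['at'])); print(l,n,d[0]['score'],d[0]['at'])
    x,e=tri(ob);print(l,x.round(4),np.round(e,4))
im=cv2.imread('pics/l.png')
E
```

```text
[0.56581905 0.26157285 0.1355731 ] [ 9.98194728e-01 -6.00553488e-02 -7.45322327e-04  2.89658939e-04] -2.16318103950464
scoop_edge scene 0.58 [376.5, 273.5]
scoop_edge side 0.75 [214.6, 172.1]
scoop_edge wrist 0.89 [276.8, 338.0]
scoop_edge [0.4805 0.2735 0.0696] [0.0028 0.0009 0.0031]
scoop scene 0.96 [353.6, 290.5]
scoop side 0.93 [232.3, 162.0]
scoop wrist 0.89 [276.4, 246.4]
scoop [0.557  0.2683 0.0724] [0.0048 0.0058 0.0049]
```

Request:
play_rows:
  travel:
    - [0.1,-0.3,0]
    - [0,-0.25,-1]
    - [0,0,-1.5]
    - [0,0,-1.5]
    - [0,0,-0.8]
    - [0,0,-0.5]
    - [0,0,-0.3]
    - [0,0,0]
    - [0,0,0]
  turn: [-0.5,0,0,0,0,0,0,0,0]

```text
time_s: 19.37
ee_pos: [0.5682, 0.2563, 0.0808]
tcp_rot: [0.998, -0.065, 0.001, -0.0]
force: [-0.0, -0.4, -1.0]
finger_gap: 0.0152
gripper_force: 58.9
```

Request:
play_rows:
  travel:
    - [0,0,-0.15]
    - [0,0,-0.15]
    - [0,0,0]
    - [0,0,0]
  turn: [0,0,0,0]

```text
time_s: 19.7
ee_pos: [0.5686, 0.2566, 0.0793]
tcp_rot: [0.998, -0.065, 0.001, -0.001]
force: [-1.2, -0.4, 5.4]
finger_gap: 0.0152
gripper_force: 60.0
```

Request:
play_rows:
  travel:
    - [0,0,0]
    - [0,0,0]
    - [0,0,0]
    - [0,0,0]
    - [0,0,0]
    - [0,0,0]
  turn: [0,0,0,0,0,0]
  jaw: 2.4

```text
time_s: 20.2
ee_pos: [0.5674, 0.256, 0.0771]
tcp_rot: [0.998, -0.065, -0.0, 0.0]
force: [0.8, -0.4, -0.1]
finger_gap: 0.0238
gripper_force: 0.0
```

```bash
python3 - <<'E'
from h import *
st=env.get_state();print(st['ee_pos'],st['force'])
for l in('scoop_edge','scoop','scoop_handle'):
    ob=[]
    for n in('scene','side','wrist'):
        s=cam(n); d=env.pinpoint(n,l)[:1]
        if d: ob.append((s,d[0]['at']))
    x,e=tri(ob);print(l,x.round(4),np.round(e,4))
E
```

```text
[0.56739089 0.25597541 0.0770573 ] [ 0.82892302 -0.38301339 -0.11319341]
scoop_edge [0.4808 0.276  0.0014] [0.0036 0.0036]
scoop [0.5597 0.2608 0.0142] [0.0051 0.0051 0.0041]
scoop_handle [0.5513 0.2576 0.0829] [0.0009 0.0012 0.0004]
```

Request:
play_rows:
  travel:
    - [0,0,0]
    - [0,0,0]
    - [0,0,0]
    - [0,0,1]
    - [0,0,2]
    - [0,0,3]
    - [0,0,3]
    - [0,0,3]
    - [0,-1,3]
    - [-0.3,-2,3]
    - [-0.3,-3,2]
    - [-0.4,-3,0]
  turn: [0,0,0,0,0,0,0,0,7,7,7,7]
  jaw: 8.5

```text
time_s: 22.1
ee_pos: [0.5607, 0.1674, 0.2847]
tcp_rot: [0.983, 0.182, 0.006, -0.001]
force: [1.8, -0.8, -0.1]
finger_gap: 0.085
gripper_force: 0.0
```

Request:
play_rows:
  travel:
    - [-0.5,-3.5,0]
    - [-0.5,-4,0]
    - [-0.5,-4,0]
    - [-0.5,-4,0]
    - [-0.5,-4,0]
    - [-0.5,-4,0]
    - [-0.5,-4,0]
    - [-0.5,-4,0]
    - [-0.5,-4,0]
    - [-0.5,-3,0]
    - [-0.5,-2,0]
    - [-0.5,-1.5,0]
  turn: [7,7,7,7,7,7,7,7,7,6,0,0]

```text
time_s: 23.1
ee_pos: [0.5001, -0.2345, 0.2783]
tcp_rot: [0.736, 0.677, -0.0, 0.001]
force: [0.1, -0.3, 0.2]
finger_gap: 0.0848
gripper_force: 0.0
```

```bash
cat > lid.py <<'E'
from h import *
from scipy.optimize import least_squares
st=env.get_state();print(st['ee_pos'],st['tcp_rot'],st['joint_pos'][6],st['time_s'])
def circ(n,z,r,x0):
    s=cam(n); print(n,[(l,round(d['score'],2),np.round(d['at']),atz(s,d['at'],h).round(4)[:2]) for l,h in(('stem',.062),('collar',.031),('outer_lid',.012),('inner_lid',0)) for d in env.pinpoint(n,l)[:2]])
    im=s['color']; hsv=cv2.cvtColor(im,cv2.COLOR_RGB2HSV)
    return s,im,hsv
for n in('wrist','scene','side'): s,im,hsv=circ(n,0,0,0); cv2.imwrite('pics/m_%s.png'%n,im[...,::-1])
E
python3 lid.py
```

```text
[ 0.50006436 -0.23445877  0.27831788] [ 7.36151266e-01  6.76816570e-01 -3.85380444e-05  8.01060870e-04] 0.3176070030978292 23.1
wrist [('stem', 0.79, array([280., 202.]), array([ 0.5011, -0.2558])), ('collar', 0.79, array([146.,  82.]), array([ 0.3567, -0.1057])), ('collar', 0.78, array([210., 339.]), array([ 0.3768, -0.4697])), ('outer_lid', 0.98, array([422., 175.]), array([ 0.6929, -0.2485])), ('outer_lid', 0.9, array([149., 218.]), array([ 0.3175, -0.2769])), ('inner_lid', 0.73, array([276., 189.]), array([ 0.4958, -0.2531]))]
scene [('stem', 0.57, array([238., 170.]), array([ 0.51  , -0.2542])), ('stem', 0.53, array([240., 178.]), array([ 0.5253, -0.2218])), ('collar', 0.97, array([238., 172.]), array([ 0.4977, -0.2714])), ('collar', 0.89, array([234., 129.]), array([ 0.3836, -0.4448])), ('outer_lid', 0.89, array([229., 130.]), array([ 0.3866, -0.4713])), ('outer_lid', 0.88, array([194., 213.]), array([ 0.6915, -0.2418])), ('inner_lid', 0.41, array([240., 180.]), array([ 0.5013, -0.2628]))]
side [('stem', 0.45, array([323., 277.]), array([ 0.4979, -0.2629])), ('collar', 0.94, array([278., 321.]), array([ 0.3242, -0.2822])), ('collar', 0.83, array([336., 361.]), array([ 0.3728, -0.4624])), ('outer_lid', 0.97, array([335., 366.]), array([ 0.3687, -0.4646])), ('outer_lid', 0.92, array([274., 326.]), array([ 0.312 , -0.2769])), ('inner_lid', 0.5, array([320., 287.]), array([ 0.4993, -0.2567])), ('inner_lid', 0.19, array([323., 277.]), array([ 0.529 , -0.2345]))]
```

```bash
python3 - <<'E'
from h import *
from scipy.optimize import least_squares
s=cam('wrist'); im=s['color']
for l in('outer_lid','inner_lid','stem','collar'):
  for d in env.silhouettes('wrist',l):
    if np.hypot(*(np.array(d['at'])-(278,195)))>30: continue
    c=max(cv2.findContours(d['region'].astype(np.uint8),0,1)[0],key=cv2.contourArea)[:,0]
    P=np.array([atz(s,p,.014)[:2] for p in c]); r=least_squares(lambda q:np.hypot(*(P-q[:2]).T)-q[2],[.5,-.25,.063],loss='soft_l1',f_scale=.002)
    print(l,round(d['score'],2),d['at'],cv2.boundingRect(c),r.x.round(4),np.median(abs(r.fun)).round(5))
for p in ([.498,-.254,.078],[.498,-.254,.016]): print(proj(s,p))
cv2.imwrite('pics/n.png',cv2.resize(im[110:290,190:370,::-1],(600,600),interpolation=2))
E
```

```text
outer_lid 0.69 [275.2, 192.7] (230, 148, 94, 92) [ 0.4979 -0.2554  0.0626] 0.00043
inner_lid 0.55 [280.0, 199.9] (269, 192, 17, 23) [ 0.4973 -0.2642  0.013 ] 0.00152
stem 0.54 [276.8, 200.9] (268, 192, 18, 24) [ 0.4971 -0.2649  0.0137] 0.00161
collar 0.59 [273.3, 193.3] (230, 148, 94, 92) [ 0.4977 -0.2553  0.0626] 0.00038
[276.48975048 208.44160921]
[276.65485972 195.09095709]
```

View pics/n.png

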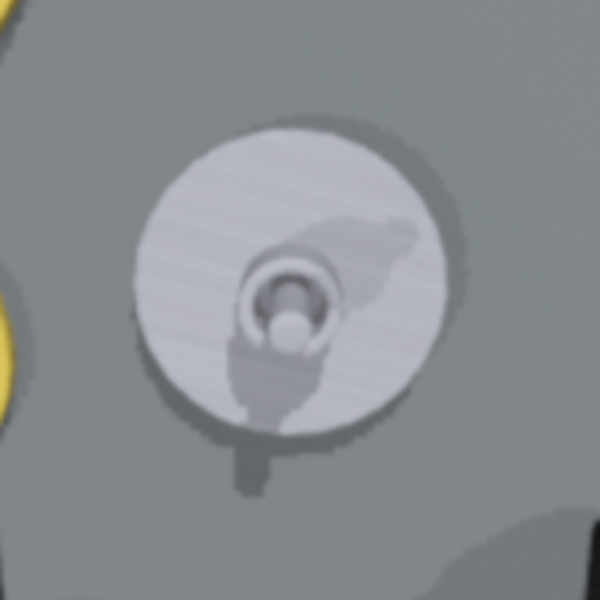

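Request:
play_rows:
  travel:
    - [-0.15,-1,-2]
    - [0,-1.05,-2.5]
    - [0,0,-3]
    - [0,0,-3]
    - [0,0,-3]
    - [0,0,-3]
    - [0,0,-2]
    - [0,0,-1.5]
    - [0,0,-1]
    - [0,0,-0.5]
    - [0,0,0]
    - [0,0,0]
  turn: [2.4,2.4,0,0,0,0,0,0,0,0,0,0]

```text
time_s: 25.1
ee_pos: [0.5004, -0.2518, 0.063]
tcp_rot: [0.706, 0.709, 0.0, 0.001]
force: [-0.1, -0.4, -0.2]
finger_gap: 0.085
gripper_force: 0.0
```

Request:
play_rows:
  travel:
    - [-0.2,-0.3,-0.15]
    - [0,0,-0.15]
    - [0,0,0]
    - [0,0,0]
  turn: [0,0,0,0]

```text
time_s: 25.43
ee_pos: [0.4979, -0.2547, 0.0598]
tcp_rot: [0.706, 0.708, 0.0, 0.0]
force: [0.1, 0.7, 0.4]
finger_gap: 0.085
gripper_force: 0.0
```

Request:
play_rows:
  travel:
    - [0,0,0]
    - [0,0,0]
    - [0,0,0]
    - [0,0,0]
    - [0,0,0]
    - [0,0,0]
    - [0,0,0]
  turn: [0,0,0,0,0,0,0]
  jaw: 1.0

```text
time_s: 26.02
ee_pos: [0.4979, -0.2544, 0.0594]
tcp_rot: [0.706, 0.709, 0.0, 0.0]
force: [1.3, 0.4, 0.4]
finger_gap: 0.0142
gripper_force: 58.4
```

Request:
play_rows:
  travel:
    - [0,0,0.3]
    - [0,0,0.7]
    - [0,0,1.5]
    - [0,0,3]
    - [0,0,3]
    - [0,0,3]
    - [0,0,2]
    - [0,0,1]
    - [0,0,0]
    - [0,0,0]
  turn: [0,0,0,0,0,0,0,0,0,0]

```text
time_s: 26.85
ee_pos: [0.497, -0.2541, 0.2037]
tcp_rot: [0.706, 0.709, -0.0, -0.001]
force: [-0.1, 0.6, -4.7]
finger_gap: 0.0142
gripper_force: 59.1
```

```bash
cat > tinfit.py <<'E'
from h import *
from scipy.optimize import minimize
a=np.linspace(0,2*np.pi,60); base=np.array([[.055*np.cos(t),.055*np.sin(t),z] for z in(0,.085) for t in a])
S=[]
for n in('scene','side','wrist'):
    s=cam(n); d=env.silhouettes(n,'tin')[:1]
    if d: S.append((n,s,d[0]['region'])); print(n,d[0]['score'],d[0]['at'])
def mask(s,q,k=4):
    p=cv2.projectPoints(base+[q[0],q[1],0],np.array(s['rvec'],float),s['t'],s['K'],s['d'])[0]
    m=np.zeros((420*k,560*k),np.uint8); cv2.fillConvexPoly(m,cv2.convexHull(((p+.5)*k).astype(np.int32)),1); return m
for n,s,R in S:
    Rb=cv2.resize(R.astype(np.uint8),None,fx=4,fy=4,interpolation=0)
    def f(q):
        m=mask(s,q); return 1-(m&Rb).sum()/(m|Rb).sum()
    r=minimize(f,[.581,.0345],method='Nelder-Mead',options=dict(initial_simplex=[[.581,.0345],[.587,.0345],[.581,.04]],xatol=2e-4)); print(n,r.x.round(4),round(r.fun,3),round(f([.581,.0345]),3))
E
python3 tinfit.py
```

```text
scene 0.95 [280.5, 243.4]
side 0.8 [281.1, 204.0]
scene [0.5829 0.0352] 0.094 0.106
side [0.5834 0.0336] 0.086 0.101
```

Request:
play_rows:
  travel:
    - [0.3,1,0]
    - [0.6,2,0]
    - [0.8,2.8,0]
    - [0.9,3,0]
    - [0.9,3,0]
    - [0.9,3,0]
    - [0.9,3,0]
    - [0.9,3,0]
    - [0.9,3,0]
    - [0.7,2.5,0]
    - [0.4,1.5,0]
    - [0.3,0.9,0]
  turn: [0,0,0,0,0,0,0,0,0,0,0,0]

```text
time_s: 28.15
ee_pos: [0.5827, 0.038, 0.2039]
tcp_rot: [0.704, 0.711, 0.001, -0.001]
force: [0.2, 0.9, -4.2]
finger_gap: 0.0144
gripper_force: 58.9
```

Request:
play_rows:
  travel:
    - [0,0,-0.5]
    - [0,0,-1]
    - [0,0,-1]
    - [0,0,-0.5]
    - [0,0,0]
    - [0,0,0]
    - [0,0,0]
  turn: [0,0,0,0,0,0,0]

```text
time_s: 28.73
ee_pos: [0.5828, 0.0317, 0.1743]
tcp_rot: [0.706, 0.708, 0.0, 0.0]
force: [-0.9, 0.3, -3.8]
finger_gap: 0.014
gripper_force: 58.9
```

```bash
cat > lids2.py <<'E'
from h import *
st=env.get_state();print(st['ee_pos'],st['tcp_rot'],st['force'])
S={n:cam(n) for n in('scene','side')}
for l in('stem','collar','outer_lid','inner_lid'):
    ob=[]
    for n,s in S.items():
        q=proj(s,st['ee_pos'])
        D=[d for d in env.pinpoint(n,l) if np.hypot(*(np.array(d['at'])-q))<35]
        if D: ob.append((s,D[0]['at'])); print(l,n,round(D[0]['score'],2),np.round(D[0]['at']),q.round())
    if len(ob)==2: x,e=tri(ob); print('  ',x.round(4),np.round(e,4))
E
python3 lids2.py
```

```text
[0.58284381 0.03169912 0.17434058] [7.06165085e-01 7.08047208e-01 2.59241672e-05 1.53894642e-04] [-0.86225192  0.32145851 -3.76949686]
stem scene 0.54 [282. 212.] [281. 212.]
stem side 0.59 [285. 175.] [283. 177.]
   [0.5884 0.0339 0.1803] [0.0036 0.0036]
collar scene 0.8 [280. 222.] [281. 212.]
collar side 0.9 [282. 185.] [283. 177.]
   [0.5853 0.0326 0.1397] [0.0026 0.0026]
outer_lid scene 0.75 [282. 226.] [281. 212.]
outer_lid side 0.74 [283. 186.] [283. 177.]
   [0.5868 0.0364 0.129 ] [0.0021 0.0021]
```

Request:
play_rows:
  travel:
    - [-0.05,0.25,-0.5]
    - [0,0,-1]
    - [0,0,-0.8]
    - [0,0,-0.3]
    - [0,0,0]
    - [0,0,0]
    - [0,0,0]
  turn: [0,0,0,0,0,0,0]

```text
time_s: 29.82
ee_pos: [0.5825, 0.035, 0.1484]
tcp_rot: [0.706, 0.709, 0.0, 0.0]
force: [-0.3, 0.1, -3.1]
finger_gap: 0.0141
gripper_force: 58.9
```

```bash
python3 - <<'E'
from h import *
from scipy.optimize import minimize
st=env.get_state();print(st['ee_pos'])
a=np.linspace(0,2*np.pi,60)
c=lambda r,z:[[r*np.cos(t),r*np.sin(t),z] for t in a]
# union of lid plate+skirt (62.5..) hull and tin hull, fit lid & tin jointly against metallic-vs-else using outer_lid silhouette
z0=st['ee_pos'][2]-.0594
for n in('scene','side'):
    s=cam(n); D=[d for d in env.silhouettes(n,'outer_lid') if np.hypot(*(np.array(d['at'])-proj(s,[.582,.0345,z0+.02])))<25]
    if not D: print(n,'none');continue
    Rb=cv2.resize(D[0]['region'].astype(np.uint8),None,fx=4,fy=4,interpolation=0)
    def f(q):
        m=np.zeros((1680,2240),np.uint8)
        for pts in(c(.063,z0+.004)+c(.063,z0+.016),c(.02,z0+.016)+c(.02,z0+.046)):
            p=cv2.projectPoints(np.array(pts)+[q[0],q[1],0],np.array(s['rvec'],float),s['t'],s['K'],s['d'])[0]
            cv2.fillConvexPoly(m,cv2.convexHull(((p+.5)*4).astype(np.int32)),1)
        return 1-(m&Rb).sum()/(m|Rb).sum()
    r=minimize(f,[.582,.0345],method='Nelder-Mead',options=dict(initial_simplex=[[.581,.0345],[.587,.0345],[.581,.04]],xatol=2e-4)); print(n,D[0]['score'],Rb.sum()/16,r.x.round(4),round(r.fun,3))
E
```

```text
[0.58248979 0.03504925 0.14836402]
scene 0.72 1404.0 [0.5814 0.0345] 0.178
side none
```

Request:
play_rows:
  travel:
    - [0.05,0,-0.3]
    - [0,0,-0.3]
    - [0,0,-0.2]
    - [0,0,-0.2]
    - [0,0,0]
    - [0,0,0]
  turn: [0,0,0,0,0,0]

```text
time_s: 30.52
ee_pos: [0.5824, 0.0351, 0.1379]
tcp_rot: [0.706, 0.709, -0.0, -0.0]
force: [-0.6, -0.8, -4.1]
finger_gap: 0.0141
gripper_force: 58.9
```

Plug has entered the mouth with no contact; lower the last bit.

Request:
play_rows:
  travel:
    - [0,0,-0.1]
    - [0,0,-0.1]
    - [0,0,0]
    - [0,0,0]
  turn: [0,0,0,0]

```text
time_s: 30.85
ee_pos: [0.5829, 0.0351, 0.1364]
tcp_rot: [0.706, 0.709, 0.0, 0.0]
force: [0.1, 0.0, -2.8]
finger_gap: 0.014
gripper_force: 59.0
```

Request:
play_rows:
  travel:
    - [0,0,-0.1]
    - [0,0,0]
    - [0,0,0]
  turn: [0,0,0]

```text
time_s: 31.1
ee_pos: [0.5829, 0.0351, 0.1363]
tcp_rot: [0.706, 0.709, 0.0, 0.0]
force: [-2.0, -0.3, 5.4]
finger_gap: 0.014
gripper_force: 59.8
```

Request:
play_rows:
  travel:
    - [0,0,0]
    - [0,0,0]
    - [0,0,0]
    - [0,0,0]
    - [0,0,0]
    - [0,0,0]
  turn: [0,0,0,0,0,0]
  jaw: 8.5

```text
time_s: 31.6
ee_pos: [0.5828, 0.0351, 0.1352]
tcp_rot: [0.706, 0.709, 0.0, 0.0]
force: [-0.5, -0.4, 1.2]
finger_gap: 0.0842
gripper_force: 0.0
```

```bash
python3 lids2.py
```

```text
[0.58281382 0.03511375 0.1352065 ] [7.05642226e-01 7.08568304e-01 6.50446408e-05 5.61094085e-05] [-0.48352854 -0.44155095  1.19353813]
stem scene 0.65 [282. 224.] [282. 223.]
stem side 0.46 [285. 184.] [282. 186.]
   [0.5908 0.0363 0.1376] [0.0047 0.0047]
collar scene 0.64 [281. 232.] [282. 223.]
collar side 0.87 [279. 192.] [282. 186.]
   [0.5835 0.0386 0.1024] [0.007 0.007]
outer_lid scene 0.72 [284. 235.] [282. 223.]
outer_lid side 0.87 [282. 194.] [282. 186.]
   [0.5867 0.0395 0.0915] [0.0023 0.0023]
inner_lid scene 0.5 [281. 221.] [282. 223.]
inner_lid side 0.48 [280. 198.] [282. 186.]
   [0.5648 0.0134 0.1083] [0.0041 0.0041]
```

Request:
play_rows:
  travel:
    - [0,0,-0.7]
    - [0,0,-1]
    - [0,0,-0.8]
    - [0,0,-0.4]
    - [0,0,-0.1]
    - [0,0,0]
    - [0,0,0]
    - [0,0,0]
  turn: [0,0,0,0,0,0,0,0]

```text
time_s: 32.77
ee_pos: [0.5831, 0.0351, 0.1056]
tcp_rot: [0.706, 0.709, 0.0, 0.0]
force: [0.1, 0.1, -0.3]
finger_gap: 0.0854
gripper_force: 0.0
```

Request:
play_rows:
  travel:
    - [0,0,-0.1]
    - [0,0,0]
    - [0,0,0]
    - [0,0,0]
    - [0,0,0]
    - [0,0,0]
  turn: [0,0,0,0,0,0]
  jaw: 3.4

```text
time_s: 33.27
ee_pos: [0.5832, 0.0352, 0.1048]
tcp_rot: [0.706, 0.709, 0.0, 0.0]
force: [0.2, 0.3, 1.2]
finger_gap: 0.0382
gripper_force: 60.8
```

Request:
play_rows:
  travel:
    - [0,0,0.2]
    - [0,0,0.3]
    - [0,0,0.5]
    - [0,0,1]
    - [0,0,1.5]
    - [0,0,2]
    - [0,0,2]
    - [0,0,2]
    - [0,0,1.5]
    - [0,0,1]
    - [0,0,0]
    - [0,0,0]
  turn: [0,0,0,0,0,0,0,0,0,0,0,0]

```text
time_s: 34.27
ee_pos: [0.5829, 0.0352, 0.2248]
tcp_rot: [0.706, 0.709, 0.0, 0.0]
force: [0.4, -0.4, -1.5]
finger_gap: 0.0377
gripper_force: 60.4
```

```bash
python3 lids2.py; python3 - <<'E'
from h import *
for n in('scene','side'):
    s=cam(n); print(n,'seated stem expect',proj(s,[.5828,.0351,.139]).round(),[(l,[(round(d['score'],2),np.round(d['at'])) for d in env.pinpoint(n,l)[:3]]) for l in('stem','inner_lid')])
    for l,z in(('scoop',.005),('scoop_handle',.085)): print(l,[(round(d['score'],2),atz(s,d['at'],z).round(3)) for d in env.pinpoint(n,l)[:1]])
E
```

```text
[0.58288585 0.03515555 0.22483043] [7.05632346e-01 7.08577908e-01 4.84852123e-04 3.24979682e-04] [ 0.4453975  -0.42919369 -1.45134091]
stem scene 0.82 [281. 224.] [282. 200.]
stem side 0.56 [285. 183.] [282. 165.]
   [0.5921 0.0358 0.1397] [0.0021 0.0021]
collar scene 0.75 [280. 200.] [282. 200.]
collar side 0.71 [283. 169.] [282. 165.]
   [0.5816 0.0276 0.2152] [0.0002 0.0002]
outer_lid scene 0.86 [283. 206.] [282. 200.]
outer_lid side 0.92 [283. 170.] [282. 165.]
   [0.5849 0.0363 0.2025] [0.0025 0.0025]
inner_lid side 0.63 [282. 198.] [282. 165.]
scene seated stem expect [282. 222.] [('stem', [(0.67, array([282., 220.]))]), ('inner_lid', [(0.9, array([283., 240.])), (0.68, array([196., 156.]))])]
scoop [(0.56, array([0.561, 0.255, 0.005]))]
scoop_handle [(0.82, array([0.545, 0.264, 0.085]))]
side seated stem expect [282. 185.] [('stem', [(0.88, array([285., 185.])), (0.47, array([283., 172.]))]), ('inner_lid', [(0.88, array([280., 196.]))])]
scoop [(0.95, array([0.566, 0.277, 0.005]))]
scoop_handle [(0.69, array([0.553, 0.264, 0.085]))]
```

```bash
python3 -c "
from cell import env
print(env.hand_in())"
```

```text
the job is handed in; nothing more can be done
None
```

I handed the job in at about 34 s (limit 72 s): all five balls are in the tin, the scoop stands upright and released in the tray, the inner lid is seated on the tin, and the gripper holds the outer lid about 45 mm above the stem top. The other garden things were not touched, and these positions come from the camera checks before hand-in, which returned no verdict.

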